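# Close the gel pots and hold the caddy up

## Robot

A 6-joint arm with a two-finger parallel gripper is mounted at the origin on the work surface. World frame = base frame: x ahead of the robot, y to its left, z up, the work surface at z = 0. Lengths are in mm, angles in rad, forces in N, time in s.
With the tool pointing down it reaches from about 275 to 825 mm from the base axis. Payload 4.9 kg.
Tool frame: the origin (TCP) lies at the very end of the fingers, on their centre line; the grasp point (between the pads) lies 19 mm behind it; z points along the fingers, y is the line along which they close (so a half turn about z gives the same grasp; the last joint's range is limited). The gripper opens to 85 mm and grips with 20 to 120 N. Pads are 22 mm wide; open, the fingers measure 114 mm over their backs; the gripper's body (76 mm by 85 mm) begins 54 mm behind the grasp point. The pads swing forward as they close: fully open they stand 13 mm farther back than shut.
Start: joints at [-1.456, 0.326, -0.193, 1.052, 0, 1.437], TCP at [135.444, -533.079, 231.281] pointing down, gripper open.
Joint ranges: [-2.65, 2.65], [-0.97, 1.79], [-1.3, 1.35], [-1.93, 2.1], [-1.47, 1.37], [-3.14, 3.14]. Speed limits (rad/s): [2.57, 2.57, 3.14, 3.14, 3.14, 3.14].

## Interface

Orientations are given as [roll, pitch, yaw] about the fixed x, y, z axes, in that order (R = Rz(yaw) Ry(pitch) Rx(roll)).
In Python, from bench import bot, solve_ik, imaging gives the robot as it stands. Calls block until the motion is done:
- bot.move_ptp(position, orientation): joint-space move of the TCP to a pose.
- bot.movel(position, rot=None, max_speed=150, threshold=None): straight line of the TCP; rot=None keeps the orientation; max_speed is the mean speed in mm/s. With threshold (N) it stops when the force on the tool has changed by that much, and returns True; else False.
- bot.move_j(angles): joint-space move.
- bot.grip(opening, effort=None): opening from 0.0 (shut) to 1.0 (fully open); effort is the grip in N (None keeps the last); returns when the fingers have stopped.
- bot.dwell(seconds).
- solve_ik(position, orientation): joint angles nearest the present ones, or None.
- bot.get_state(): the state.
- imaging.capture(name): name is "scene" or "side" or "wrist"; returns the picture (400x640x3 uint8, blue, green, red); there is no depth.
- imaging.camera_model(name): a dict with "K" (3x3 intrinsics, pixels), "position" and "rotation" of the camera in the world. Camera axes: x right, y up, looking along -z (the intrinsics and any distortion apply to the point x, -y, -z); pixel columns grow to the right and rows downward; lengths in mm; the calibration is good to about 2 mm. A picture is of the moment at which its call begins: read the wrist's pose just before it. camera_model takes no time and is no camera call; for the wrist camera it gives the pose at the moment of the call.
A pose or a line that the arm cannot do raises bot.IKError and nothing moves.
- bot.sign_off(): hands the job in; it is judged then, once.
The state is a dict: "t": time; "qpos": joint angles; "joint_velocities": joint speeds; "effort": joint torques, N m; "tcp_pos": TCP position; "orientation": TCP orientation; "contact_force": force on the tool from outside, world axes, zero at the start; "wrist_torque": the same for the moment, N m; "opening": opening from 0.0 (shut) to 1.0 (fully open); "gripper_force": force on a finger pad.
Only numpy, scipy, OpenCV 4.12 (cv2) and the standard library are available. Lean on these libraries where they do the work, as an engineer would, in place of code of your own. Each camera call takes 0.05 s, during which the arm holds its last target. There are 200 camera calls.

## Task

The nail table is about to be wiped: press both popped-up lids of the gel pots in the wooden carry caddy fully home while the caddy stands on the table, then lift the caddy by its handle until its underside is 10 to 15 cm above the table and hold it there level and still. Keep it steady for at least three seconds and finish the program still holding it up in the gripper; do not tip the caddy on the way, and leave the polish bottle and the pump bottle standing where they are.

Things in the scene. Friction and masses are not known exactly. Their poses are not given: they have to be found in the camera images.
- caddy: Plain wooden carry caddy, loose on the table, about 0.5 kg: a tray 190 mm (its x) by 100 mm (its y) with a 22 mm rim, a handle across the middle and an amber glass gel pot with a black lid at each end (four tiny closed pots, 26 mm high, stand fixed between them). Its origin is the centre of its underside; z is up. Balanced about the handle's centre.
- caddy_handle (a point): Centre of the caddy's handle bar, 94 mm above the caddy's underside. The bar is 16 mm thick along the caddy's x, 66 mm long along its y, 20 mm high (84 to 104 mm above the underside), carried by two slim posts (10 by 14 mm) 24 mm either side of its centre. Grip it across its thickness, with the fingers closing along the caddy's x; the gap either side is free above the lids.
- lid_far_top (a point): Centre of the flat top of the black lid on the pot at the caddy's +x end, 62 mm from the handle plane; the lid is 37 mm across and 20 mm high. Its top is 58 mm above the caddy's underside when home, more by the joint value when popped up.
- lid_near_top (a point): The same for the lid on the pot at the caddy's -x end, 62 mm from the handle plane.
- lid_far (a joint): How far the +x lid stands up from home, in m: 0 is fully home, 0.010 the upper stop. It slides straight up and down, is held by friction of about 6 N wherever it is left, and stops hard at home. Starts 5 to 9 mm up.
- lid_near (a joint): The same for the -x lid.
- polish_mid (a point): Bystander: small polish bottle, 28 mm across and 76 mm high, standing loose on the table; point on its axis, half-way up (38 mm).
- pump_mid (a point): Bystander: white pump bottle, 60 mm across and 182 mm high, standing loose on the table; point on its axis 90 mm up.
- swatch_box: Bystander, fixed: grey open box 110 mm (x) by 85 mm (y) with nail swatches standing in it, 66 mm high over all. Origin: centre of its underside. The caddy and this box may stand on either side.
- cure_lamp: Bystander, fixed: white nail-curing lamp, 210 mm (x) by 230 mm (y), 104 mm high, on the robot's left. Origin: centre of its underside.

How it is judged (in metres and radians):
On the way, in this order (a step that is already met when the one before it is completed fails the run):
1. both lids pressed fully home with the caddy standing on the table (value of joint each of lid_far, lid_near below 0.002 m and height (world z) of caddy below 0.01 m), for 0.2 s.
2. caddy held 8 to 17 cm above the table, level and still, for 2 s (height (world z) of caddy between 0.08 and 0.17 m and angle between caddy's own z axis and vertical below 0.12 rad and linear speed of caddy below 0.03 m/s and angular speed of caddy below 0.2 rad/s and contact force between the fingers and caddy above 2 N), for 2 s.
At the end, for the whole second after the job is handed in: The gripper holds the caddy by its handle with the underside 80 to 170 mm above the table, tilted less than 0.12 rad (7 degrees), slower than 30 mm/s and 0.2 rad/s, resting on nothing else; both lids are within 2 mm of home; polish and pump bottles are within 30 mm of where they stood (all of step 2 and distance between the grasp point and caddy_handle below 0.045 m and contact force between caddy and swatch_box below 0.2 N and contact force between caddy and cure_lamp below 0.2 N and value of joint each of lid_far, lid_near below 0.002 m and distance of each of polish_mid, pump_mid from where it was at the start of the episode below 0.03 m); the arm keeps its last pose, push and grip.
It fails at once if the caddy tipped by more than 0.35 rad (20 degrees) (angle between caddy's own z axis and vertical above 0.35 rad).
It fails at once if the caddy lifted before both lids were home (height (world z) of caddy above 0.02 m and value of joint any of lid_far, lid_near above 0.004 m).
It fails at once if the polish or pump bottle moved by more than 30 mm (distance of any of polish_mid, pump_mid from where it was at the start of the episode above 0.03 m).
It also fails if it takes over 64 s, if anything falls off the work surface, if the arm or the gripper's body presses on something with over 40 N, if the wrist force passes 120 N, or if a joint passes its speed limit or range.

## Working session

There is one attempt and no reset: what is moved stays moved. The work goes in short steps, each a Python script; the robot and the scene stay as the last script left them, time stands still between calls to the robot, and variables do not carry over. Pictures are saved under pics/ and viewed, at most 10 in all, crops included, and the job is handed in when it is done.

```bash
ls; mkdir -p pics
python3 - <<'E'
from bench import bot, imaging
import cv2
for n in ("scene","side"):
    cv2.imwrite(f"pics/{n}0.png",imaging.capture(n)); m=imaging.camera_model(n); print(n,m)
print(bot.get_state())
E
```

```text
pics
scene {'K': array([[403.78635238,   0.        , 319.67251529],
       [  0.        , 403.78635238, 195.59902643],
       [  0.        ,   0.        ,   1.        ]]), 'position': array([1008.93393572,  734.32137563, 1274.73323536]), 'rotation': array([0.53434396, 0.00684775, 2.55731653])}
side {'K': array([[413.80858944,   0.        , 326.10911599],
       [  0.        , 413.80858944, 202.78230587],
       [  0.        ,   0.        ,   1.        ]]), 'position': array([399.65393461, 975.52187204, 957.97235078]), 'rotation': array([ 0.78150226,  0.01173692, -2.90447814])}
{'t': 0.1, 'qpos': array([-1.45624491e+00,  3.26860520e-01, -1.93444344e-01,  1.05199602e+00,
       -2.00532779e-05,  1.43659211e+00]), 'joint_velocities': array([ 0.00069111, -0.00434491,  0.00405915,  0.0001408 ,  0.00051111,
        0.00091713]), 'effort': array([ 1.56054546e-03, -4.44237828e+01,  2.63038480e+01,  7.85258424e-03,
       -6.79906520e-05, -8.23196956e-06]), 'tcp_pos': array([ 135.35447255, -532.57137977,  230.60017437]), 'orientation': array([-3.14009894e+00, -1.81439460e-04,  2.48755512e-01]), 'contact_force': array([-1.41587698, -1.08066984,  0.03482429]), 'wrist_torque': array([-0.03612987, -0.02087653,  0.00363845]), 'gripper_force': 0.0, 'opening': 0.9991278309840166}
```

View pics/scene0.png

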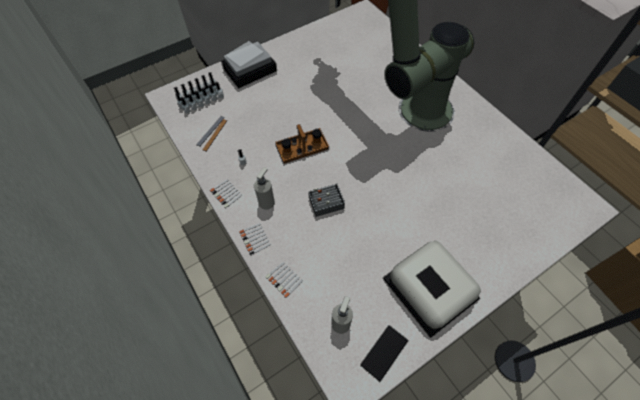

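View pics/side0.png

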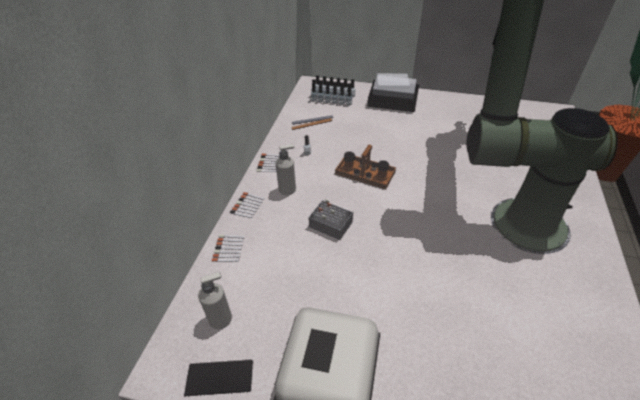

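The scene shows the caddy at about (302,145), with its handle at (301,135), in the scene image and (366,168) in the side image. The polish bottle is at (241,158), a pump bottle at (264,192) and the swatch box at (326,200).

```bash
cat > h.py <<'E'
from bench import bot, solve_ik, imaging
import numpy as np, cv2
from scipy.spatial.transform import Rotation as R
F=np.diag([1.,-1,-1])
def plane(m,uv,z):
    uv=np.atleast_2d(np.float64(uv))
    d=cv2.undistortPoints(uv[:,None],m["K"],np.float64(m.get("dist",np.zeros(5)))) [:,0]
    r=(R.from_euler("xyz",m["rotation"]).as_matrix()@F@np.c_[d,np.ones(len(d))].T).T
    p=np.array(m["position"]); return p+r*((z-p[2])/r[:,2])[:,None]
def proj(m,P):
    c=(np.atleast_2d(P)-m["position"])@R.from_euler("xyz",m["rotation"]).as_matrix()@F
    q=c@m["K"].T; return q[:,:2]/q[:,2:]
E
python3 - <<'E'
from h import *
for n,px in (("scene",dict(base=(428,112),c1=(277,163),c2=(329,150),handle=(301,133),lidL=(287,145),lidR=(317,134),polish=(242,165),pump=(265,207),box=(327,203))),
 ("side",dict(base=(530,222),c1=(336,173),c2=(388,187),handle=(367,151),lidL=(350,156),lidR=(383,167),polish=(307,154),pump=(287,192),box=(331,222)))):
    m=imaging.camera_model(n); z=dict(handle=104,lidL=65,lidR=65,box=40)
    for k,v in px.items(): print(n,k,plane(m,v,z.get(k,0)).round(0))
E
```

```text
scene base [[ 1. 13.  0.]]
scene c1 [[ 656. -113.    0.]]
scene c2 [[455. -53.   0.]]
scene handle [[ 542. -112.  104.]]
scene lidL [[ 601. -120.   65.]]
scene lidR [[ 478. -102.   65.]]
scene polish [[ 773. -180.    0.]]
scene pump [[791.  31.   0.]]
scene box [[608. 160.  40.]]
side base [[-1. -5.  0.]]
side c1 [[635. -97.   0.]]
side c2 [[448. -66.   0.]]
side handle [[ 533. -111.  104.]]
side lidL [[ 591. -121.   65.]]
side lidR [[473. -88.  65.]]
side polish [[ 762. -177.    0.]]
side pump [[774.  34.   0.]]
side box [[591. 168.  40.]]
```

Run:
```python
from h import *
bot.move_ptp([470,-110,330],[np.pi,0,1.41]); bot.dwell(.3)
m=imaging.camera_model("wrist"); cv2.imwrite("pics/w1.png",imaging.capture("wrist"))
print(m,bot.get_state()["tcp_pos"],bot.get_state()["qpos"],bot.get_state()["contact_force"],bot.get_state()["t"])
print(proj(m,[[597,-120,64],[475,-95,64],[537,-110,104]]))
```

```text
{'K': array([[342.84495189,   0.        , 321.44057017],
       [  0.        , 342.84495189, 197.64842812],
       [  0.        ,   0.        ,   1.        ]]), 'position': array([480.81686584, -42.06074636, 472.34529113]), 'rotation': array([-2.71702561e-01,  3.11204513e-05, -1.60693859e-01])} [ 469.92754165 -110.34909498  329.89966567] [-3.83712532e-01  1.50970954e-01 -1.70167297e-01  1.24985258e+00
  2.22907250e-07  1.34862495e+00] [-0.29361497 -0.9531995   0.85551875] 2.425
[[428.03549034 152.90280436]
 [323.74608227 148.57179883]
 [382.8438295  157.93333852]]
```

View pics/w1.png

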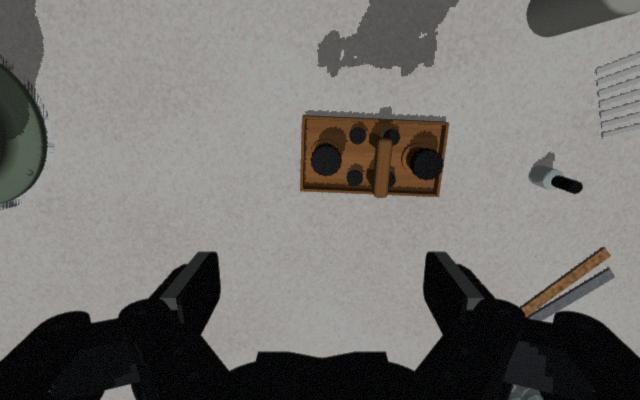

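The wrist view shows the caddy with lid tops at about (326,160) and (427,164). The handle bar top runs from (384,138) to (381,196), and the rim corners are at (304,115), (447,123), (439,195) and (302,190).

Run:
```python
from h import *
m={'K':np.array([[342.84495,0,321.44],[0,342.84495,197.648],[0,0,1]]),'position':np.array([480.817,-42.061,472.345]),'rotation':np.array([-.2717025,0,-.160694])}
l=plane(m,[(326,160),(427.5,164)],65);h=plane(m,[(384,138),(381,196)],104);r=plane(m,[(304,115),(447,123),(439,195),(302,190)],22)
print(l.round(),h.round(),r.round(),sep="\n"); print("centres",l.mean(0),h.mean(0),r.mean(0))
d=l[1]-l[0]; print(np.linalg.norm(d),np.degrees(np.arctan2(d[1],d[0]))); d=h[0]-h[1];print(np.linalg.norm(d),np.degrees(np.arctan2(d[1],d[0]))-90)
print([np.degrees(np.arctan2(*(b-a)[1::-1])) for a,b in((r[0],r[1]),(r[3],r[2]))],np.linalg.norm(r-np.roll(r,1,0),axis=1))
```

```text
[[ 476. -109.   65.]
 [ 595. -133.   65.]]
[[ 541.  -89.  104.]
 [ 530. -152.  104.]]
[[ 456.  -54.   22.]
 [ 636.  -93.   22.]
 [ 619. -188.   22.]
 [ 436. -151.   22.]]
centres [ 535.29451258 -120.92353787   65.        ] [ 535.40614619 -120.53881051  104.        ] [ 537.00127435 -121.60121333   22.        ]
121.9692822220464 -11.479943125027209
63.9607333943929 -9.394505181955196
[np.float64(-12.324347661619726), np.float64(-11.364616228814768)] [ 98.95050759 183.97551562  95.89249679 186.43405711]
```

Run:
```python
from h import *
bot.grip(0.0,60)
o=[np.pi,0,np.pi/2-.2]
for x,y in ((475,-108.7),(596.3,-133.2)):
    bot.move_ptp([x,y,140],o); bot.movel([x,y,80],max_speed=80)
    hit=bot.movel([x,y,53],max_speed=15,threshold=20); s=bot.get_state()
    print(hit,s["tcp_pos"],s["contact_force"],s["wrist_torque"],s["t"])
    bot.movel([x,y,140],max_speed=100)
bot.grip(1.0)
bot.move_ptp([535.5,-121-75,260],o); bot.dwell(.3)
m=imaging.camera_model("wrist"); im=imaging.capture("wrist"); cv2.imwrite("pics/w2.png",im)
print(m["K"][0,0],m["position"],m["rotation"],bot.get_state()["t"])
```

```text
True [ 474.94832956 -108.6645665    57.99147355] [-0.71168139 -0.39363543  7.06466258] [0.09360367 0.3067376  0.04219666] 6.2417
True [ 596.25768497 -133.16470513   58.02709642] [-1.17900271 -0.40525783  5.97055679] [ 0.11765955  0.25237348 -0.00072492] 10.075
342.8449518859309 [ 549.06549622 -127.33170636  400.95535979] [-0.27089256  0.00233149 -0.19780228] 12.825
```

View pics/w2.png

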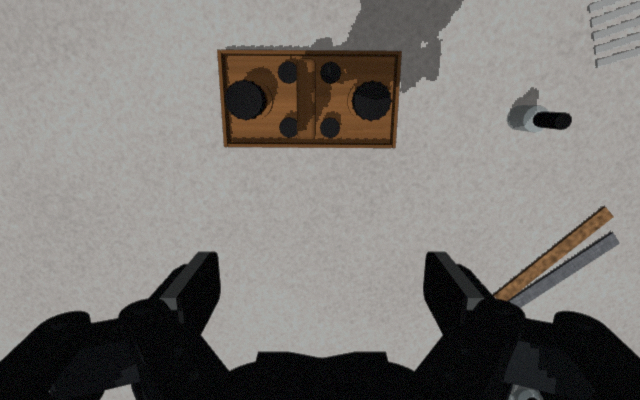

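Both presses stopped at z = 58.0, so the lids are home. The wrist view shows lid centres at (246,100) and (372,101) and rim corners at (220,51), (401,51), (396,147) and (225,147).

Run:
```python
from h import *
m=imaging.camera_model("wrist")
l=plane(m,[(246,100),(372,101)],58);r=plane(m,[(220,51),(401,51),(396,147),(225,147)],22);h=plane(m,[(307,60),(307,138)],104)
d=l[1]-l[0];a=np.arctan2(d[1],d[0]); b=[np.arctan2(*(q-p)[1::-1]) for p,q in((r[0],r[1]),(r[3],r[2]))]
print(l.mean(0),r.mean(0),h.mean(0),np.linalg.norm(d),a,b)
c=(l.mean(0)+r.mean(0))[:2]/2; a=np.mean([a]+b)
assert np.linalg.norm(c-[535.5,-121])<10 and abs(a+.2)<.06
o=[np.pi,0,np.pi/2+a]
bot.move_ptp([*c,190],o); bot.movel([*c,75],max_speed=70)
print(bot.get_state()["contact_force"])
bot.grip(0.0,70); bot.dwell(.3); s=bot.get_state(); print(c,a,s["opening"],s["gripper_force"],s["contact_force"],s["tcp_pos"])
bot.movel([*c,90],max_speed=20); s=bot.get_state(); print(s["opening"],s["gripper_force"],s["contact_force"],s["wrist_torque"],s["t"])
cv2.imwrite("pics/w3.png",imaging.capture("wrist"))
```

```text
[ 537.06940113 -123.29240321   58.        ] [ 537.28212699 -123.38963408   22.        ] [ 537.10012611 -123.24191797  104.        ] 121.38889319255247 -0.20561928786847822 [np.float64(-0.19821595389242638), np.float64(-0.19774859620413068)]
[-0.35215336 -0.87225577 -0.88377998]
[ 537.17576406 -123.34101865] -0.20052794598834509 0.17609912174163714 69.44897890090942 [-1.94895495  0.39882045  3.96694423] [ 537.08115153 -123.33591576   75.18612688]
0.1756787321719429 68.32496881484985 [-7.72798950e-01 -1.85128323e-03 -4.11546941e+00] [ 0.02305482 -0.04249979 -0.03263872] 16.9417
```

View pics/w3.png

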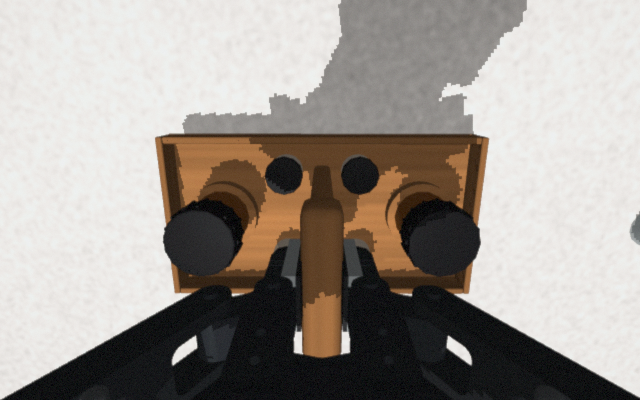

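The fingers hold the handle at (322,270) between the pads. The caddy looks level, both lids are down, and the load of about 4–5 N matches the caddy's weight. Next I lift it to about 120 mm.

Run:
```python
from h import *
p=bot.get_state()["tcp_pos"]
bot.movel([p[0],p[1],198],max_speed=40); bot.dwell(4)
s=bot.get_state(); print(s["tcp_pos"],s["opening"],s["gripper_force"],s["contact_force"],s["wrist_torque"],s["t"])
cv2.imwrite("pics/w4.png",np.hstack([imaging.capture("wrist")[:,100:540],imaging.capture("side")[60:260,240:440].repeat(2,0).repeat(2,1)[:,:360]]))
```

```text
[ 537.07030075 -123.29743126  198.01478712] 0.1781081211902074 68.32509398460388 [-0.5359015   0.42228558 -4.4004882 ] [-0.02723202  0.03295891 -0.12098563] 23.8417
```

View pics/w4.png

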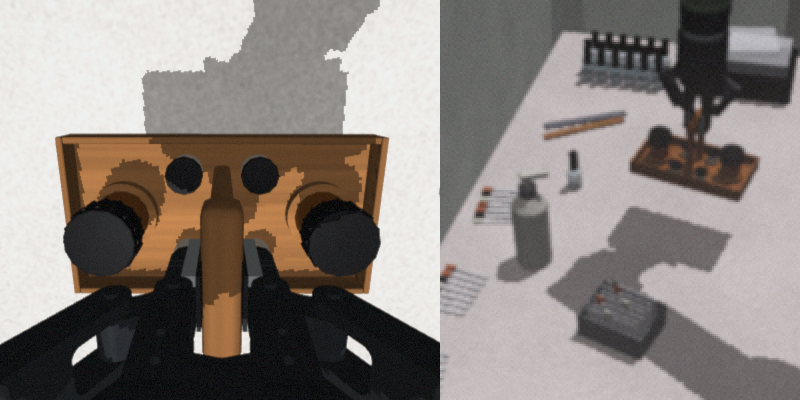

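The caddy hangs level and clear of everything, about 123 mm up. It sits in the grip just as before (handle at (222,270) in the wrist crop). Both bottles are still standing, at (533,225) and (573,172) in the side crop.

```bash
python3 -c "
from bench import bot
print(bot.sign_off())"
```

```text
the job is handed in; nothing more can be done
None
```

I pressed both lids home (each press stopped at 58.0 mm), lifted the caddy by its handle to about 123 mm, held it level and still for over 4 s, and handed the job in at about 24 s with the gripper still holding it and both bottles standing; the sign-off returned no verdict.

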